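Lock the battery cover of a sloping-front bench unit

TASK

The battery cover on the sloping front of the white bench unit is unlocked. Take the screwdriver out of its stand, seat its blade in the slot of the big cover screw, push the spring-loaded screw in and, keeping it pushed in all the while, turn it clockwise until it stops; then let it spring back out and stand the screwdriver upright in its stand again, fully down. Turn the screw with the screwdriver only, do not let the screwdriver fall over, and leave the bottle and jars where they stand.

Things in the scene. Friction and masses are not known exactly. Their poses are not given: they have to be found in the camera images.
- unit: White plastic bench unit, 200 x 220 mm (x, y), fixed. Origin: centre of its underside, z up, front towards its own -x. Its top is one slope, 30 degrees from level, from 40 mm high at the front edge to about 155 mm at the back. On it a grey cover 115 x 130 mm, 3 mm proud, with the screw at its middle (axis meets the slope at x -32 mm, y 0, height 79 mm).
- screw: Round steel cover screw, 36 mm in diameter, 16 mm proud of the cover. Origin: centre of its outer face; z outwards along its axis, which leans 30 degrees from vertical towards the unit's front; x along the slot (both ends alike). Slot right across the face, 7 mm wide, 7 mm deep, mouth chamfered by 2 mm to 11 mm wide. Does not tilt or shift sideways; the frame turns and sinks with it.
- turn (a joint): Turn of the screw, rad: grows clockwise as seen from outside. Stops at 0 and 1.571. At 0 the slot runs up and down the slope, at 1.571 (locked) level across it. Starts at 0 to 0.4, stays where left; friction about 0.06 N m. The blade has about 0.15 rad of play in the slot either way, so turn it that much past.
- push (a joint): How far the screw is pushed in against its spring, m: 0 out (at rest), 0.006 at its inner stop. About 2 N starts it and 11 N holds it fully in (1.5 N per mm). It springs out by itself when let go.
- driver_grip (a point): Screwdriver, centre of its black square handle (26 x 26 mm, 66 mm long), 112 mm from the blade's end. z from blade to handle, x along the blade's width; handle sides parallel to x and y. Below the handle a round collar (36 mm wide, 7 mm thick) and a steel shank 12 mm thick; 145 mm long in all, about 0.15 kg. Starts upright in the stand, collar resting on its top, at any yaw.
- driver_tip (a point): Centre of the end of the screwdriver's flat steel blade (20 mm wide along x, 4 mm thick along y, 12 mm long), same axes as driver_grip.
- stand_hole (a point): Centre of the mouth of the hole in the screwdriver stand: an aluminium block 80 x 80 x 80 mm, fixed, with a square through hole 25 x 25 mm, mouth chamfered by 4 mm. z up, x and y along the block's sides. With the screwdriver fully down, the blade's end is 72 mm below this point.
- bottle: White bottle with blue cap, 72 mm in diameter, 150 mm high, loose; origin at its underside. Stands on the other side of the unit from the stand.
- jar_a: Small black jar, 40 mm in diameter, 55 mm high, loose; origin at its underside. To the left of the unit.
- jar_b: Small black jar, same size, loose; origin at its underside. To the right of the unit.
Things that resemble listed ones, but are neither listed nor needed, are in the scene too. Of the things that look like the part that bears stand_hole, take the one that is farthest to the robot's right at the start.

How it is judged (in metres and radians):
On the way, in this order (a step that is already met when the one before it is completed fails the run):
1. the screwdriver is lifted out of the stand (z of driver_tip in the frame of stand_hole above 0.005 m and contact force between the fingers and driver above 1 N), for 0.1 s.
2. the blade is in the slot and pushes the screw in by at least 1.5 mm (value of joint push above 0.0015 m and value of joint turn below 0.7 rad and contact force between driver and screw above 1 N and distance between driver_tip and screw below 0.013 m and z of driver_tip in the frame of screw below -0.003 m), for 0.1 s.
3. the screw is turned clockwise to within 0.22 rad of its stop, still pushed in by the screwdriver (value of joint turn above 1.35 rad and value of joint push above 0.001 m and contact force between driver and screw above 1 N), for 0.1 s.
At the end, for the whole second after the job is handed in: The screw is within 0.22 rad of its clockwise stop and sprung out (pushed in less than 1 mm); the screwdriver stands in the stand's hole, blade's end at least 66 mm below the mouth and within 12 mm of its centre, upright within 0.15 rad, released and at rest (value of joint turn above 1.35 rad and value of joint push below 0.001 m and horizontal distance between driver_tip and stand_hole below 0.012 m and z of driver_tip in the frame of stand_hole below -0.066 m and angle between driver_tip's own z axis and vertical below 0.15 rad and linear speed of driver below 0.02 m/s); the robot touches nothing.
It fails at once if the screw is let out while only part-way round (between 0.7 and 1.2 rad) (value of joint turn between 0.7 and 1.2 rad and value of joint push below 0.0007 m).
It fails at once if the gripper touches the screw (contact force between the fingers and screw above 1 N).
It fails at once if the screwdriver falls over (leans more than 75 degrees) (angle between driver_tip's own z axis and vertical above 1.31 rad).
It fails at once if a bystander is moved more than 20 mm (distance of any of bottle, jar_a, jar_b from where it was at the start of the episode above 0.02 m).
It also fails if it takes over 51 s, if anything falls off the work surface, if the arm or the gripper's body presses on something with over 40 N, if the wrist force passes 120 N, or if a joint passes its speed limit or range.

ROBOT

A 6-joint arm with a two-finger parallel gripper is mounted at the origin on the work surface. World frame = base frame: x ahead of the robot, y to its left, z up, the work surface at z = 0. Lengths are in mm, angles in rad, forces in N, time in s.
With the tool pointing down it reaches from about 275 to 1000 mm from the base axis. Payload 8.4 kg.
Tool frame: the origin (TCP) lies midway between the tips of the shut fingers; the grasp point (between the pads) lies 19 mm behind it (bot.grasp_offset is the distance from the TCP to the grasp point, in mm); z points along the fingers, y is the line along which they close (so a half turn about z gives the same grasp; the last joint's range is limited). The gripper opens to 85 mm and grips with 20 to 120 N. Pads are 22 mm wide; open, the fingers measure 114 mm over their backs; the gripper's body (76 mm by 85 mm) begins 54 mm behind the grasp point. The pads swing forward as they close: fully open they stand 13 mm farther back than shut.
Start: joints at [1.186, 0.353, 1.633, -0, 1.155, -0.002], TCP at [233.448, 579.767, 231.281] pointing down, gripper open.
Joint ranges: [-2.63, 2.63], [-0.92, 2.1], [0.06, 2.66], [-1.3, 4.44], [0, 2.69], [-3.02, 3.02]. Speed limits (rad/s): [2.22, 2.22, 2.79, 3.14, 3.14, 3.14].

INTERFACE

Orientations are given as a rotation vector (axis times angle).
In Python, from cell import telemetry, eyes, bot, finder gives the robot as it stands.
- The arm moves only by the shell command python3 -m creep 'ROWS'. ROWS is JSON, a list of rows, each a list of 7 numbers: the turn, a rotation vector about the tool's x, y, z in degrees, then the shift along the tool's x, y, z in mm, then the closure in counts, from 0 (fully open) to 255 (shut). In form: [[rx, ry, rz, tx, ty, tz, gripper], ...]. A call has 1 to 5 rows; each row is the pose to reach, as a shift and turn from the pose commanded when the call began, along the tool's axes at that moment; what a row does not reach only later rows make up. A row lasts 1/8 s, in which the tool goes at most 62.5 mm and 10.7 degrees, less where a joint would pass 70% of its speed; a pose out of reach is approached as far as the arm can. A call with a gripper value outside its range is refused whole. The fingers move at their own pace and stop on an object; the grip force is fixed at half the most. Time passes only in rows, so rows that repeat a pose let the fingers close. It gives the time, the measured TCP pose, the force, the opening and the grip force at its end, in the units of the state.
- telemetry.get_obs(): the state, without advancing time (a new reading comes with each control period).
- eyes.get_image(name): name is "scene" or "top" or "wrist"; returns a dict with "frame" (420x560x3 uint8, red, green, blue), "K" (3x3 intrinsics, pixels), "T" (4x4, takes a point from camera to world coordinates). Camera axes: x right, y down, z forward; pixel columns grow to the right and rows downward; lengths in mm; the calibration is good to about 2 mm. The wrist camera is an equidistant fisheye: a pixel r from the principal point sees the ray r / f radians off the axis. A picture is of the moment at which its call begins. There is no depth.
- bot.sign_off(): hands the job in; it is judged then, once.
Trained networks look in a picture, given as the dict that the camera call returned (one of the last four; its "shot" number tells which), for a name from the list of things; names that differ only in an ending like _2 or _b are one class to them, and where a whole thing is asked for, a point or a joint stands for the part that bears it (a point fixed in the world has none). Each returns a list of dicts, best first, with "p" (0 to 1); they miss things now and then, are a little off and sometimes report something else, mostly with a low value. They report only what shows in the picture. A call takes as long as a camera call. They do not tell look-alikes from the thing itself.
- finder.recognise(picture, name): "uv" ([column, row] in pixels, amid what is visible of it).
- finder.outline_of(picture, name): "region" (420x560 bool, what is visible of it) and "uv" ([column, row] in pixels, amid what is visible of it).
The state is a dict: "time_s": time; "joints": joint angles; "qvel": joint speeds; "joint_efforts": joint torques, N m; "ee_pos": TCP position; "eef_rot": TCP orientation; "ft_force": force on the tool from outside, world axes, zero at the start; "moment": the same for the moment, N m; "finger_gap": finger opening in mm; "finger_force": force on a finger pad.
Only numpy, scipy, OpenCV 4.12 (cv2) and the standard library are available. Lean on these libraries where they do the work, as an engineer would, in place of code of your own. Each camera call takes 0.05 s, during which the arm holds its last target. There are 200 camera calls.

## Working session

There is one attempt and no reset: what is moved stays moved. The work goes in short steps, Python scripts to look and compute and a shell command to move; the robot and the scene stay as the last step left them, time stands still between calls to the robot, and variables do not carry over. Pictures are saved under pics/ and viewed, at most 10 in all, crops included, and the job is handed in when it is done.

```bash
mkdir -p pics; ls
python3 - <<'E'
from cell import telemetry, eyes, bot, finder
import cv2,numpy as np
s=telemetry.get_obs();print({k:np.round(v,3).tolist() for k,v in s.items()})
ims=[]
for n in ["scene","top"]:
    p=eyes.get_image(n);np.savez(f"{n}0.npz",K=p["K"],T=p["T"],frame=p["frame"])
    ims.append(p["frame"]);print(n,p["K"].tolist(),np.round(p["T"],3).tolist())
    for t in ["unit","screw","driver_grip","stand_hole","bottle","jar_a"]:
        try: print(n,t,[(np.round(d["uv"]).tolist(),round(d["p"],2)) for d in finder.recognise(p,t)][:5])
        except Exception as e: print(t,e)
cv2.imwrite("pics/a.png",cv2.resize(cv2.cvtColor(np.vstack(ims),cv2.COLOR_RGB2BGR),None,fx=.714,fy=.714))
cv2.imwrite("pics/scene.png",cv2.cvtColor(ims[0],cv2.COLOR_RGB2BGR));cv2.imwrite("pics/top.png",cv2.cvtColor(ims[1],cv2.COLOR_RGB2BGR))
E
```

```text
pics
{'time_s': 0.0, 'joints': [1.186, 0.354, 1.634, 0.0, 1.155, -0.002], 'qvel': [-0.0, 0.0, -0.0, 0.0, 0.001, -0.001], 'joint_efforts': [0.0, -60.525, -34.206, 0.0, 0.009, -0.0], 'ee_pos': [233.252, 579.322, 230.541], 'eef_rot': [-0.598, -3.084, 0.002], 'ft_force': [0.622, 0.101, 1.147], 'moment': [-0.037, 0.036, 0.014], 'finger_force': 0.0, 'finger_gap': 85.809}
scene [[540.9410646135849, 0.0, 287.46594258211996], [0.0, 540.9410646135849, 201.80229403047775], [0.0, 0.0, 1.0]] [[0.678, 0.636, -0.369, 925.577], [0.735, -0.58, 0.351, -375.649], [0.009, -0.509, -0.861, 1202.917], [0.0, 0.0, 0.0, 1.0]]
scene unit [([314.0, 307.0], 0.83)]
scene screw [([301.0, 291.0], 0.61), ([357.0, 134.0], 0.22)]
scene driver_grip [([358.0, 135.0], 0.58)]
scene stand_hole [([328.0, 101.0], 0.84), ([353.0, 158.0], 0.68), ([405.0, 125.0], 0.62), ([316.0, 308.0], 0.5)]
scene bottle [([154.0, 334.0], 0.94)]
scene jar_a [([397.0, 222.0], 0.8), ([223.0, 367.0], 0.68)]
top [[426.51125244284225, 0.0, 277.5530362342139], [0.0, 426.51125244284225, 204.80838411861427], [0.0, 0.0, 1.0]] [[0.006, -0.995, 0.096, 342.39], [-1.0, -0.007, -0.008, 84.326], [0.009, -0.096, -0.995, 1249.449], [0.0, 0.0, 0.0, 1.0]]
top unit [([318.0, 125.0], 0.96)]
top screw []
top driver_grip [([185.0, 211.0], 0.45)]
top stand_hole [([192.0, 220.0], 0.87), ([210.0, 143.0], 0.74), ([128.0, 203.0], 0.61), ([155.0, 276.0], 0.6)]
top bottle [([425.0, 201.0], 0.7)]
top jar_a [([315.0, 126.0], 0.65), ([209.0, 145.0], 0.5), ([397.0, 146.0], 0.45)]
```

View pics/scene.png

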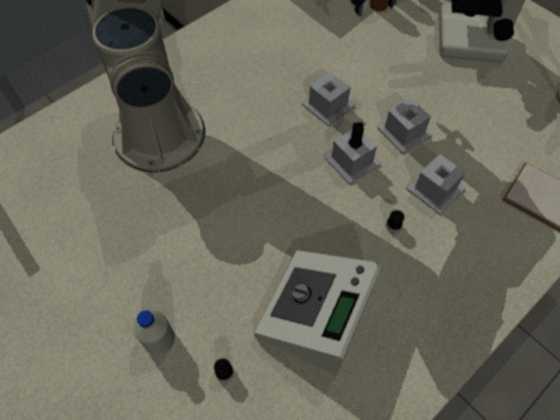

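View pics/top.png

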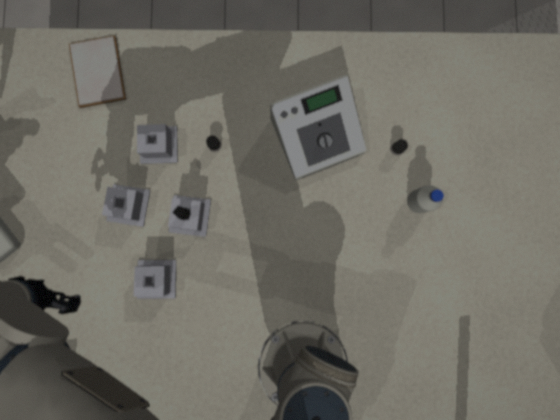

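The four stands in the top view are at (190,215), (155,145), (127,204) and (154,278). The robot's right is larger columns, so the one at (190,215), which holds the screwdriver, fits the description. I'll confirm it in a crop.

```bash
cat > h.py <<'E'
import numpy as np,cv2
from scipy.spatial.transform import Rotation as R
def ld(n): return dict(np.load(n+".npz"))
def ray(p,uv):
    K=p["K"];u=(np.array(uv,float)-K[:2,2])/[K[0,0],K[1,1]]
    d=p["T"][:3,:3]@np.array([u[0],u[1],1.]);return p["T"][:3,3],d
def atz(p,uv,z):
    o,d=ray(p,uv);return o+d*(z-o[2])/d[2]
def proj(p,X):
    T=p["T"];c=(np.atleast_2d(X)-T[:3,3])@T[:3,:3];K=p["K"]
    return c[:,:2]/c[:,2:]*[K[0,0],K[1,1]]+K[:2,2]
def tri(pa,a,pb,b):
    o1,d1=ray(pa,a);o2,d2=ray(pb,b);A=np.c_[d1,-d2];t=np.linalg.lstsq(A,o2-o1,rcond=None)[0]
    x,y=o1+d1*t[0],o2+d2*t[1];return (x+y)/2,np.linalg.norm(x-y)
E
python3 - <<'E'
from h import *
s,t=ld("scene0"),ld("top0")
def tile(p,x,y,w,h): return cv2.resize(p["frame"][y:y+h,x:x+w],(400,300),interpolation=cv2.INTER_CUBIC)
a=np.hstack([tile(t,150,185,80,60),tile(t,252,70,133,100)])
b=np.hstack([tile(s,318,120,80,60),tile(s,250,248,133,100)])
cv2.imwrite("pics/c.png",cv2.cvtColor(np.vstack([a,b]),cv2.COLOR_RGB2BGR))
E
```

```text
(no output)
```

View pics/c.png

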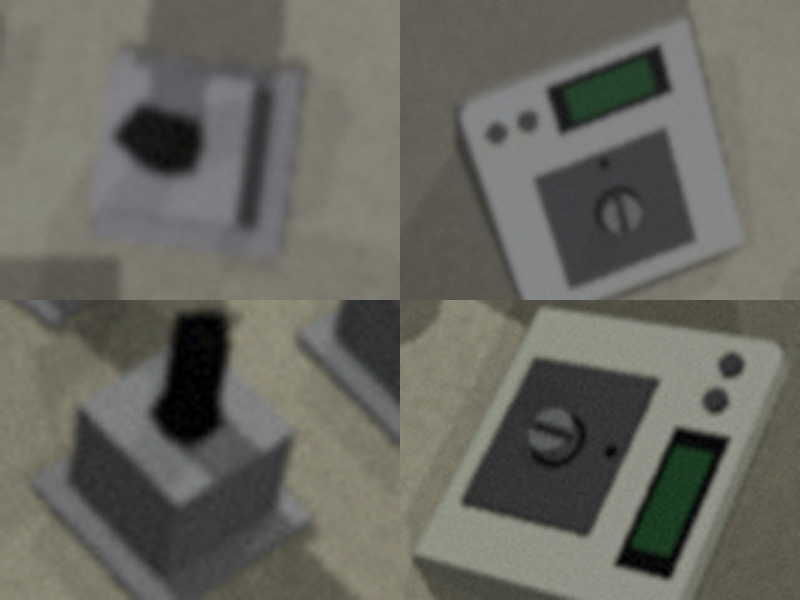

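The crop confirms the stand: top view (190,215), with the black handle standing in it and a base plate under the block. The unit's front faces the robot, and the slot is roughly up and down the slope. Next I'll fit the poses.

Run:
```python
from h import *
from scipy.optimize import least_squares
s,t=ld("scene0"),ld("top0")
ct=np.array([(137,178),(267,130),(293,240),(168,288),(220,212)])*100/300.+[252,70]; cs=np.array([(135,58),(260,80),(190,235),(63,202),(155,132)])*1/3.+[250,248]
# order top: TL,TR,BR,BL = back-left, back-right, front-right, front-left ; scene: guess find
A=np.deg2rad(30);ax=np.array([-np.sin(A),0,np.cos(A)]);up=np.array([np.cos(A),0,np.sin(A)]);yv=np.array([0,1,0])
c0=np.array([-32,0,79.])
def pts(v,a,b):
    Rz=R.from_euler('z',v[2]).as_matrix()
    c=c0+3*ax
    P=[c+up*a/2+yv*b/2,c+up*a/2-yv*b/2,c-up*a/2-yv*b/2,c-up*a/2+yv*b/2,c0+19*ax]
    return np.array(P)@Rz.T+[v[0],v[1],0]
for k in range(4):
  idx=list(np.roll([0,1,2,3],k))+[4]
  for a,b in((115,130),(130,115),(115/np.cos(A),130)):
    f=lambda v:np.r_[(proj(t,pts(v,a,b))-ct).ravel(),(proj(s,pts(v,a,b))-cs[idx]).ravel()]
    r=least_squares(f,[500,-30,.35]);print(k,a,np.round(r.x,3),np.sqrt(np.mean(r.fun**2)).round(2))
    if r.cost<60: print(np.round(f(r.x).reshape(2,5,2),1).tolist())
p=(334,142),(376.4,146),(354.4,160.6)
def g(v):
    P=np.array([[40,40,0],[40,-40,0],[-40,-40,0],[-40,40,0]])@R.from_euler('z',v[3]).as_matrix().T+v[:3]
    return proj(s,P),proj(t,P)
for z in (80,85,90,95): print(z,[np.round(atz(s,q,z)).tolist() for q in p])
for uv in ((158,212),): print([np.round(atz(t,(150+125/5.,185+137/5.),z)) for z in(150,160)])
```

```text
0 115 [647.512 -19.863   1.356] 16.29
0 130 [647.489 -20.232   1.363] 15.8
0 132.7905619136139 [647.32  -20.11    1.358] 16.67
1 115 [618.787 -79.545  -2.283] 25.64
1 130 [621.551 -81.142  -2.196] 25.34
1 132.7905619136139 [620.575 -80.297  -2.226] 26.38
2 115 [ 6.69955e+02 -7.20640e+01 -5.45000e-01] 15.3
2 130 [ 6.68987e+02 -7.29540e+01 -5.77000e-01] 14.89
2 132.7905619136139 [ 6.69042e+02 -7.24230e+01 -5.65000e-01] 15.6
3 115 [ 6.72588e+02 -4.10640e+01  3.79000e-01] 1.01
[[[-1.4, -1.5], [-0.7, -2.3], [0.7, -0.9], [0.1, -0.7], [0.3, -0.6]], [[0.2, -0.8], [-1.0, 0.1], [-1.2, -0.0], [-0.0, -1.1], [-1.6, -1.2]]]
3 130 [ 6.72408e+02 -4.17700e+01  3.71000e-01] 2.65
3 132.7905619136139 [ 6.72156e+02 -4.14630e+01  3.72000e-01] 2.48
80 [[393.0, 292.0, 80.0], [476.0, 364.0, 80.0], [469.0, 289.0, 80.0]]
85 [[395.0, 289.0, 85.0], [478.0, 361.0, 85.0], [471.0, 286.0, 85.0]]
90 [[398.0, 286.0, 90.0], [480.0, 357.0, 90.0], [473.0, 283.0, 90.0]]
95 [[400.0, 283.0, 95.0], [482.0, 354.0, 95.0], [475.0, 280.0, 95.0]]
[array([427., 340., 150.]), array([426., 338., 160.])]
```

```bash
python3 -m creep '[[0,0,0,-52,-29,0,0],[0,0,0,-104,-58,0,0],[0,0,0,-156,-87,0,0],[0,0,0,-208,-116,0,0],[0,0,0,-245,-137,0,0]]'
cat >> h.py <<'E'
def wray(p,uv):
    K=p["K"];v=(np.array(uv,float)-K[:2,2])/[K[0,0],K[1,1]];r=np.linalg.norm(v)
    d=np.array([*(v/max(r,1e-9)*np.sin(r)),np.cos(r)]);return p["T"][:3,3],p["T"][:3,:3]@d
def wproj(p,X):
    T=p["T"];c=(np.atleast_2d(X)-T[:3,3])@T[:3,:3];K=p["K"]
    r=np.linalg.norm(c[:,:2],axis=1);th=np.arctan2(r,c[:,2])
    return c[:,:2]/r[:,None]*th[:,None]*[K[0,0],K[1,1]]+K[:2,2]
def watz(p,uv,z):
    o,d=wray(p,uv);return o+d*(z-o[2])/d[2]
def snap(n,name):
    from cell import eyes
    p=eyes.get_image(n);np.savez(name+".npz",K=p["K"],T=p["T"],frame=p["frame"]);return p
E
python3 - <<'E'
from h import *
from cell import telemetry
p=snap("wrist","w1");print(p["K"].tolist(),np.round(p["T"],3).tolist())
o=telemetry.get_obs();print({k:np.round(o[k],3).tolist() for k in("time_s","joints","ee_pos","eef_rot")})
h=[(435,328,80),(435,328,153)]
print(wproj(p,h))
cv2.imwrite("pics/w1.png",cv2.resize(cv2.cvtColor(p["frame"],cv2.COLOR_RGB2BGR),None,fx=1.4,fy=1.4,interpolation=cv2.INTER_CUBIC))
E
```

```text
time_s: 1.32
ee_pos: [410.8, 359.2, 231.5]
eef_rot: [0.599, 3.083, 0.0]
ft_force: [0.5, -1.0, -0.7]
finger_gap: 85.3
finger_force: 0.0
[[325.19226210127806, 0.0, 283.79687828775184], [0.0, 325.19226210127806, 216.17156441917962], [0.0, 0.0, 1.0]] [[0.374, 0.889, 0.265, 343.132], [0.927, -0.358, -0.109, 386.508], [-0.002, 0.286, -0.958, 374.028], [0.0, 0.0, 0.0, 1.0]]
{'time_s': 1.375, 'joints': [0.711, 0.23, 1.804, -0.003, 1.108, -0.474], 'ee_pos': [412.957, 356.354, 231.469], 'eef_rot': [0.599, 3.082, -0.002]}
[[263.6933841  235.24175213]
 [257.94124009 268.28404657]]
```

View pics/w1.png

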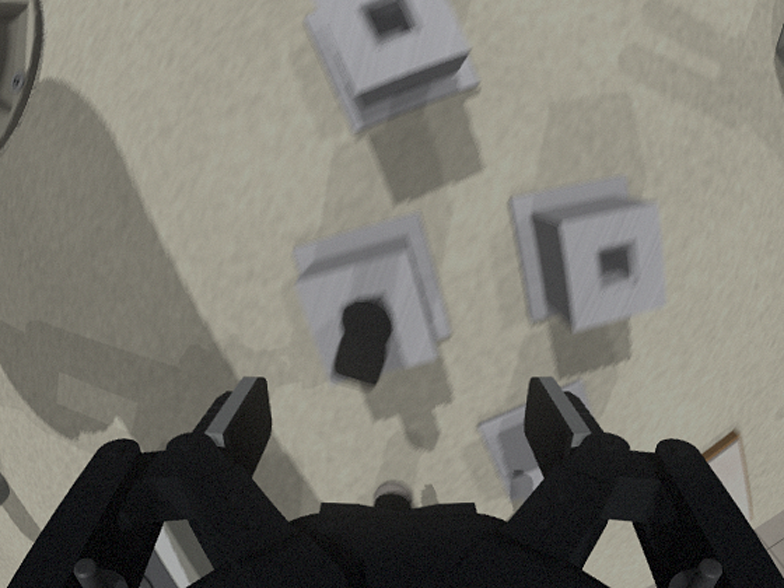

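The wrist view shows the stand's top face at about (297,285), (403,250), (437,357) and (333,378), collar at (367,322) and handle top at (357,365). This matches the estimate, so I'll enlarge it for the yaw.

Run:
```python
from h import *
p=ld("w1");f=p["frame"][170:290,205:325].astype(float)
a=cv2.resize(f,(600,600),interpolation=cv2.INTER_CUBIC)
g=np.clip((a/255)**.5*255*1.1,0,255).astype(np.uint8)
cv2.imwrite("pics/w1c.png",g[:,:,::-1])
```

```text
(no output)
```

View pics/w1c.png

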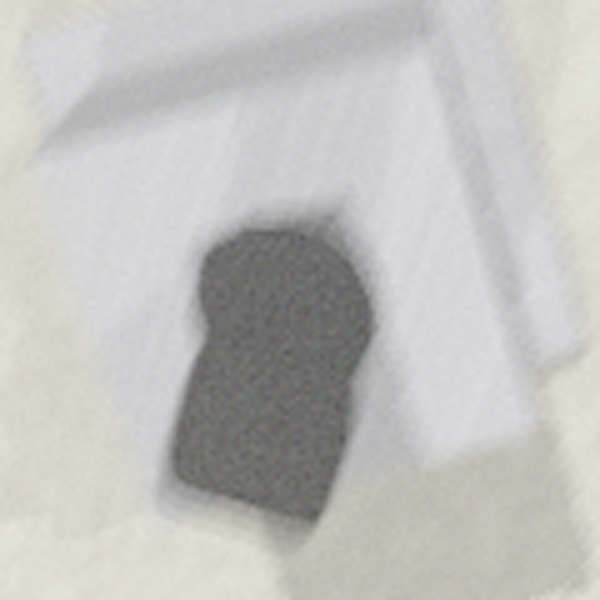

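Run:
```python
from h import *
from scipy.optimize import least_squares,minimize
p=ld("w1")
c=np.array([(35,158),(420,38),(535,440),(155,512)])/5.+[205,170]
def P(v): return np.array([[-1,-1,0],[-1,1,0],[1,1,0],[1,-1,0]])*40@R.from_euler('z',v[3]).as_matrix().T+v[:3]
for z in(80,86,None):
    f=lambda v:(wproj(p,P(v if z is None else [v[0],v[1],z,v[3]]))-c).ravel()
    r=min((least_squares(f,[435,328,82,y0]) for y0 in np.arange(4)*np.pi/2),key=lambda r:r.cost)
    print(z,np.round(r.x,3),np.round(r.fun,1))
g=p["frame"].astype(float).mean(2);m=np.zeros(g.shape,bool);m[210:278,235:285]=g[210:278,235:285]<62
n,l=cv2.connectedComponents(m.astype(np.uint8));m=l==l[235,260];print(m.sum())
th=np.linspace(0,2*np.pi,40)
def mask(v,S=4):
    z=v[3];M=np.zeros((420*S,560*S),np.uint8)
    a=np.array([[x,y,h] for x in(-13,13) for y in(-13,13) for h in(7,73)],float)@R.from_euler('z',v[2]).as_matrix().T+[v[0],v[1],z]
    b=np.array([[18*np.cos(t),18*np.sin(t),h] for t in th for h in(0,7)])+[v[0],v[1],z]
    for q in(a,b): cv2.fillConvexPoly(M,cv2.convexHull(np.round((wproj(p,q)+.5)*S-.5).astype(np.int32)),1)
    return cv2.resize(M.astype(np.float32),(560,420),interpolation=cv2.INTER_AREA)
mf=m.astype(float)
for z in(80,86):
  cost=lambda v:np.abs(mask([*v,z])-mf).sum()
  best=min((minimize(cost,[434,328,y],method='Nelder-Mead',options=dict(initial_simplex=[[434,328,y],[439,328,y],[434,333,y],[434,328,y+.25]])) for y in(0,.4,.8,1.2)),key=lambda r:r.fun)
  print(z,best.x,best.fun)
```

```text
80 [ 4.28589e+02  3.28708e+02  2.18160e+01 -1.17000e-01] [-2.3 -0.7  2.4  0.8  0.2 -2.  -0.5  2.2]
86 [ 4.26988e+02  3.29786e+02  7.35850e+01 -1.17000e-01] [-3.4 -1.1  3.  -0.1  1.1 -1.3 -1.1  3.3]
None [ 4.30124e+02  3.27674e+02  7.42600e+01 -1.17000e-01] [-1.3 -0.3  1.8  1.6 -0.7 -2.6 -0.   1.3]
1778
80 [426.05340069 330.72847053   0.91488003] 442.3125
86 [423.64620754 331.90845263   0.91846724] 551.8125
```

```bash
cat > fit.py <<'E'
from h import *
from scipy.optimize import minimize
th=np.linspace(0,2*np.pi,40)
def mask(p,v,S=4):
    z=v[3];M=np.zeros((420*S,560*S),np.uint8)
    a=np.array([[x,y,h] for x in(-13,13) for y in(-13,13) for h in(7,73)],float)@R.from_euler('z',v[2]).as_matrix().T+[v[0],v[1],z]
    b=np.array([[18*np.cos(t),18*np.sin(t),h] for t in th for h in(0,7)])+[v[0],v[1],z]
    for q in(a,b): cv2.fillConvexPoly(M,cv2.convexHull(np.round((wproj(p,q)+.5)*S-.5).astype(np.int32)),1)
    return cv2.resize(M.astype(np.float32),(560,420),interpolation=cv2.INTER_AREA)
def fit(p,mf,z,s):
    c=lambda v:np.abs(mask(p,[*v,z])-mf).sum()
    return min((minimize(c,[*s,y],method='Nelder-Mead',options=dict(initial_simplex=[[*s,y],[s[0]+6,s[1],y],[s[0],s[1]+6,y],[*s,y+.25]])) for y in(0,.4,.8,1.2)),key=lambda r:r.fun)
E
python3 - <<'E'
from fit import *
from cell import telemetry,finder
p=snap("wrist","w2");print(np.round(p["T"][:3,3],1),telemetry.get_obs()["ee_pos"])
ms=finder.outline_of(p,"driver_grip");print([(d["p"],d["uv"],d["region"].sum()) for d in ms])
g=p["frame"].astype(float).mean(2);q=wproj(p,[[432,328,83],[432,328,153]]);print(q)
print(np.round(g[int(q[0,1])-18:int(q[1,1])+14:4,int(q[0,0])-24:int(q[0,0])+26:3]).astype(int))
m=(g<50).astype(np.uint8);m[:, :230]=0;m[:,295:]=0;m[285:]=0
n,l,st,ce=cv2.connectedComponentsWithStats(m);k=l[int(q[0,1]),int(q[0,0])];mf=(l==k).astype(float);print(st[k],ce[k])
for z in(78,80,85):
    r=fit(p,mf,z,(432,328));print(z,r.x,r.fun,mask(p,[*r.x,z]).sum())
M=mask(p,[*r.x,85]);o=p["frame"].copy();o[...,0]=np.maximum(o[...,0],(M*140).astype(np.uint8));o[...,1]=np.maximum(o[...,1],(mf*140).astype(np.uint8))
cv2.imwrite("pics/fit.png",cv2.resize(o[180:300,200:320],(600,600))[:,:,::-1])
E
```

```text
[345.1 383.9 373.8] [411.63129496 358.30284535 231.47068859]
[(0.69, [264.3, 238.6], np.int64(2063))]
[[264.40869655 230.24638412]
 [258.87893845 261.07479713]]
[[153 149 115  89  45  31  40  40  35  39  46  40  41  44 141 152 153]
 [148 150 123  40  46  41  40  33  42  34  40  39  39  44  48 147 153]
 [147 143 148  41  40  36  41  38  37  33  39  40  44  40  38 142 155]
 [141 137 146  40  37  40  35  34  34  35  42  42  37  39  41 100 150]
 [143 145 142  40  41  42  38  43  41  35  43  34  42  37  35  98 151]
 [140 144 140  63  40  36  37  39  43  33  36  43  39  39  41  91 153]
 [141 144 140  39  41  37  40  34  36  40  32  39  38  34 104 112 116]
 [148 143  70  42  41  41  45  39  41  41  40  40  34  37 102 115 111]
 [142 139  33  39  43  34  32  34  37  43  40  38  40  38 108 115 115]
 [139 102  39  42  39  41  37  38  39  42  39  40  43  39 116 113 113]
 [136  49  40  41  39  44  43  42  40  38  40  42  37  82 112 117 111]
 [140  32  36  44  40  42  40  42  39  38  43  40  32 118 115 115 115]
 [139  41  45  43  40  39  45  39  42  42  39  39  64 113 116 121 117]
 [139 143 136 107  58  38  45  38  45  42  43  33 114 117 116 114 115]
 [143 145 151 149 154 153 132 106  63  37  35 110 122 120 116 112 117]
 [149 154 156 155 158 155 159 109 110 115 117 125 118 116 112 113 119]]
[ 243  206   42   63 1954] [263.70522006 237.01330604]
78 [425.92178312 332.31028644   0.88914448] 229.5 2182.25
80 [425.26516996 332.82636852   0.93510093] 261.375 2213.875
85 [423.04895199 334.00171247  -0.63493015] 349.0625 2302.5625
```

View pics/fit.png

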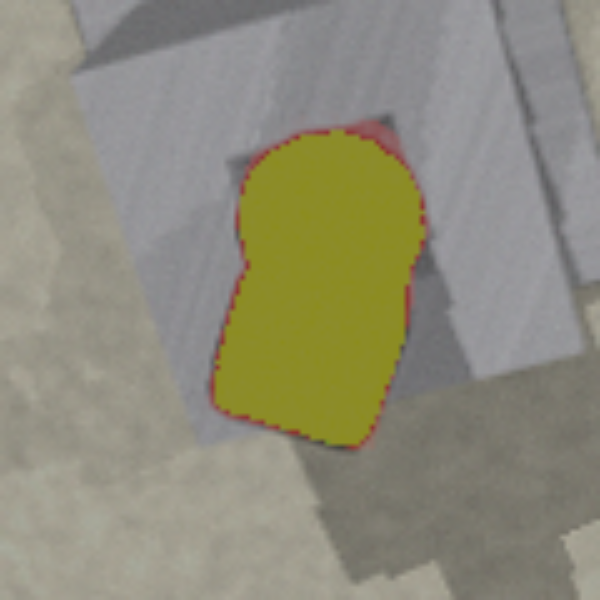

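Run:
```python
from fit import *
from scipy.optimize import least_squares
p=ld("w2");g=p["frame"].astype(float).mean(2)
mf=np.clip((142-g)/(142-40),0,1);m=(g<88).astype(np.uint8);m[:,:230]=0;m[:,295:]=0;m[285:]=0
n,l=cv2.connectedComponents(m);mm=(l==l[230,264]).astype(np.uint8);mf=mm.astype(float);print(mf.sum())
for z in(65,70,75,78,82):
    r=fit(p,mf,z,(428,330));print(z,r.x,r.fun,mask(p,[*r.x,z]).sum())
c=np.array([(75,72),(583,352),(203,446)])/5.+[200,180]
# block right edge line through (495,20),(583,352): corner unknown -> use 3 corners
def P(v): return np.array([[-1,-1,0],[1,1,0],[1,-1,0]])*40@R.from_euler('z',v[3]).as_matrix().T+v[:3]
for z in(75,80,None):
    f=lambda v:(wproj(p,P(v if z is None else [v[0],v[1],z,v[3]]))-c).ravel()
    r=least_squares(f,[435,328,82,-.1]);print(z,np.round(r.x,3),np.round(r.fun,1))
```

```text
2082.0
65 [430.77984752 329.06850758   0.82218066] 102.6875 2014.0625
70 [429.23218634 330.08390632  -0.73225174] 87.125 2085.875
75 [427.10668405 331.19142175   0.89865545] 108.8125 2137.0625
78 [425.99640701 331.8968181    0.89153887] 135.625 2185.625
82 [424.4564002  332.95317723   0.88625134] 183.875 2249.75
75 [ 4.28687e+02  3.31446e+02  8.09420e+01 -1.21000e-01] [ 0.4  0.7 -0.1 -0.2 -0.3 -0.6]
80 [ 4.27199e+02  3.32541e+02  9.92120e+01 -1.21000e-01] [-0.3  0.   0.9  0.1 -0.6  0. ]
None [ 4.27963e+02  3.31978e+02  7.74310e+01 -1.21000e-01] [ 0.1  0.4  0.4 -0.1 -0.5 -0.3]
```

```bash
python3 -m creep '[[0,0,9.5,-14,-10,0,0],[0,0,18.8,-28,-20.5,0,0],[0,0,18.8,-28,-20.5,0,0],[0,0,18.8,-28,-20.5,40,0],[0,0,18.8,-28,-20.5,50,0]]'
python3 - <<'E'
from fit import *
from cell import telemetry
p=snap("wrist","w3");o=telemetry.get_obs();print({k:np.round(o[k],3).tolist() for k in("time_s","joints","ee_pos","eef_rot")})
t=R.from_rotvec(o["eef_rot"]).as_matrix();print(t.round(3).tolist())
print("grasp axis proj", wproj(p,[[428,331.5,153],[428,331.5,80],o["ee_pos"]]))
cv2.imwrite("pics/w3.png",cv2.resize(p["frame"],None,fx=1.4,fy=1.4)[:,:,::-1])
E
```

```text
time_s: 2.1
ee_pos: [426.1, 331.8, 179.4]
eef_rot: [-1.087, -2.945, 0.004]
ft_force: [-0.4, -0.0, -1.0]
finger_gap: 85.4
finger_force: 0.0
{'time_s': 2.15, 'joints': [0.658, 0.282, 1.863, 0.0, 1.0, -0.205], 'ee_pos': [426.212, 331.732, 179.193], 'eef_rot': [-1.088, -2.945, 0.005]}
[[-0.76, 0.65, -0.003], [0.65, 0.76, -0.002], [0.001, -0.004, -1.0]]
grasp axis proj [[286.35070034 256.8349899 ]
 [286.1540485  218.97579936]
 [284.45514833 275.43794691]]
```

View pics/w3.png

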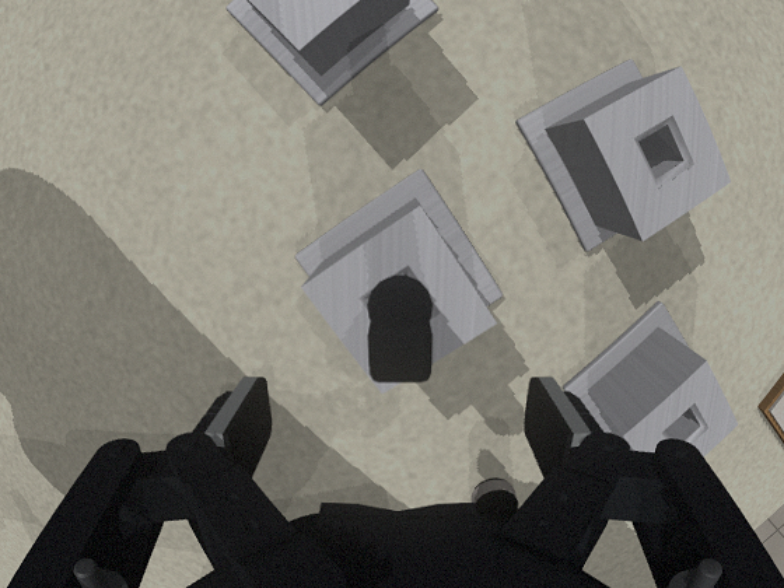

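The tool is aligned: handle at (400,330), sides vertical in the image and midway between the fingers. Now I'll descend and grip.

```bash
python3 -m creep '[[0,0,0,1,0,40,0],[0,0,0,1,0,78,0],[0,0,0,1,0,78,0],[0,0,0,1,0,78,140],[0,0,0,1,0,78,255]]'; python3 -m creep '[[0,0,0,0,0,0,255],[0,0,0,0,0,0,255],[0,0,0,0,0,0,255],[0,0,0,0,0,0,255]]'
```

```text
time_s: 2.78
ee_pos: [428.1, 333.3, 105.2]
eef_rot: [1.092, 2.944, 0.004]
ft_force: [0.8, 0.3, 0.3]
finger_gap: 51.6
finger_force: 0.0
time_s: 3.28
ee_pos: [427.6, 332.8, 104.4]
eef_rot: [1.093, 2.944, 0.002]
ft_force: [-1.5, -1.3, 7.1]
finger_gap: 25.2
finger_force: 58.7
```

```bash
python3 - <<'E'
from cell import telemetry
import numpy as np
o=telemetry.get_obs();print({k:np.round(o[k],3).tolist() for k in("time_s","joints","ee_pos","eef_rot")})
E
python3 -m creep '[[0,0,0,0,0,-35,255],[0,0,0,0,0,-80,255],[0,0,0,0,0,-125,255],[0,0,0,0,0,-125,255],[0,0,0,0,0,-125,255]]'
python3 - <<'E'
from fit import *
from cell import telemetry
p=snap("wrist","w4");o=telemetry.get_obs();print({k:np.round(o[k],3).tolist() for k in("time_s","joints","ee_pos","eef_rot","finger_gap","ft_force")})
e=np.array(o["ee_pos"]);t=R.from_rotvec(o["eef_rot"]).as_matrix()
tip=e+t@[0,0,93];print(wproj(p,[tip,tip+t@[10,0,0],tip+t@[0,10,0]]))
a=p["frame"][120:330,180:390]
cv2.imwrite("pics/w4.png",cv2.resize(np.clip((a/255.)**.6*255,0,255).astype(np.uint8),(600,600),interpolation=cv2.INTER_CUBIC)[:,:,::-1])
E
```

```text
{'time_s': 3.275, 'joints': [0.658, 0.383, 1.919, 0.0, 0.838, -0.201], 'ee_pos': [427.592, 332.772, 104.432], 'eef_rot': [1.093, 2.944, 0.002]}
time_s: 3.9
ee_pos: [426.7, 332.0, 227.8]
eef_rot: [-1.093, -2.945, 0.001]
ft_force: [-1.4, 0.1, -2.3]
finger_gap: 25.3
finger_force: 59.2
{'time_s': 3.95, 'joints': [0.658, 0.227, 1.818, 0.0, 1.099, -0.201], 'ee_pos': [426.396, 331.77, 227.131], 'eef_rot': [-1.093, -2.944, 0.003], 'finger_gap': 25.371, 'ft_force': [0.247, 0.776, -0.786]}
[[283.82748561 218.86038559]
 [283.82997666 206.14233947]
 [296.97842635 218.86359518]]
```

View pics/w4.png

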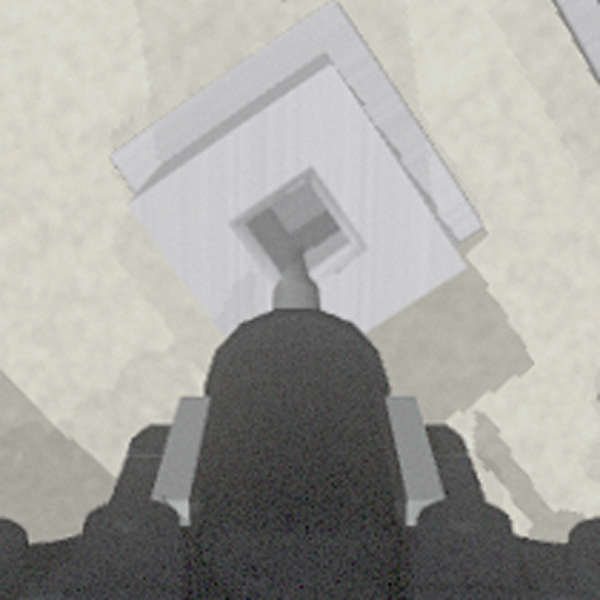

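The blade shows edge-on at crop (297,255), so its width lies along tool x. It hangs centred under the gripper and the stand hole is empty. Next I'll work out the pre-pose in front of the screw.

```bash
cat > nav.py <<'E'
from h import *
A=np.deg2rad(30)
def screw(U):  # U=(x,y,yaw): face centre, axis a, upslope u, level y
    Rz=R.from_euler('z',U[2]).as_matrix()
    a,u,y=Rz@[-np.sin(A),0,np.cos(A)],Rz@[np.cos(A),0,np.sin(A)],Rz@[0,1,0]
    f=Rz@(np.array([-32,0,79])+19*np.array([-np.sin(A),0,np.cos(A)]))+[U[0],U[1],0]
    return f,a,u,y
def target(f,a,u,y,th,h,L=93):  # tool pose with blade tip h above face, blade at turn th
    d=np.cos(th)*u-np.sin(th)*y
    return f+a*(h+L),np.c_[-d,np.cross(a,d),-a]
def cur():
    from cell import telemetry
    o=telemetry.get_obs();return np.array(o["ee_pos"]),R.from_rotvec(o["eef_rot"]).as_matrix(),o
def rel(p0,R0,p1,R1):
    return np.r_[np.rad2deg(R.from_matrix(R0.T@R1).as_rotvec()),R0.T@(p1-p0)]
E
python3 - <<'E'
from nav import *
p=ld("w4");uv=np.array([299,233.5])*210/600+[180,120]
print("hole",[watz(p,uv,z).round(1).tolist() for z in(77,80)])
f,a,u,y=screw((672.6,-41.1,.379));p1,R1=target(f,a,u,y,.3,75);p0,R0,o=cur()
print(f,p1,rel(p0,R0,p1,R1).round(1),R1.round(2).tolist())
E
```

```text
hole [[427.4, 331.5, 77.0], [426.8, 332.0, 80.0]]
[634.0450437  -56.45465221  95.45448267] [556.006096   -87.53394824 240.94675051] [ -19.8  -23.7  -44.2 -371.8 -233.2  -13.5] [[-0.88, -0.12, 0.46], [-0.03, 0.98, 0.18], [-0.48, 0.15, -0.87]]
```

```bash
python3 -m creep '[[-2,-2.4,-4.4,-37,-23,-1,255],[-4,-4.8,-8.8,-74,-46,-3,255],[-6,-7.2,-13.2,-111,-69,-4,255],[-8,-9.6,-17.6,-148,-92,-5,255],[-10,-12,-22,-185,-116,-7,255]]'
python3 - <<'E'
from nav import *
f,a,u,y=screw((672.6,-41.1,.379));p1,R1=target(f,a,u,y,.3,75);p0,R0,o=cur()
print(p0,o["joints"],rel(p0,R0,p1,R1).round(1))
E
```

```text
time_s: 4.58
ee_pos: [490.8, 122.3, 233.7]
eef_rot: [0.461, 2.847, 0.129]
ft_force: [0.6, 0.1, -1.5]
finger_gap: 25.1
finger_force: 59.3
[490.82451453 122.32641355 233.65819293] [ 0.25565408  0.02812785  2.06654476 -0.0302208   0.77806841 -0.97514401] [  -9.8  -11.7  -22.  -129.  -178.1    0.3]
```

```bash
python3 -m creep '[[-2.5,-3,-5.5,-32,-44,0,255],[-5,-6,-11,-64,-89,0,255],[-7.5,-9,-16.5,-96,-133,0,255],[-9.8,-11.7,-22,-128,-177,0,255],[-9.8,-11.7,-22,-128,-177,0,255]]'
python3 -m creep '[[0,0,0,0,0,0,255]]'
python3 - <<'E'
from nav import *
from cell import finder
p=snap("wrist","w5");p0,R0,o=cur();f,a,u,y=screw((672.6,-41.1,.379))
print(p0,o["joints"],R0.round(2).tolist())
t=p0+R0@[0,0,93];print("tip",t,wproj(p,[t,f,f+18*a*0+18*(np.cos(.3)*u-np.sin(.3)*y)]))
for n in("screw","unit"):print([(d["p"],d["uv"]) for d in finder.recognise(p,n)])
for nm in("top","scene"):
    q=snap(nm,nm+"5");print(nm,[(d["p"],d["uv"]) for d in finder.recognise(q,"screw")])
cv2.imwrite("pics/w5.png",cv2.resize(p["frame"],None,fx=1.4,fy=1.4,interpolation=cv2.INTER_CUBIC)[:,:,::-1])
E
```

```text
time_s: 5.2
ee_pos: [550.5, -71.0, 239.5]
eef_rot: [-0.085, 2.649, 0.239]
ft_force: [0.8, 0.8, -1.0]
finger_gap: 25.1
finger_force: 59.3
time_s: 5.32
ee_pos: [551.4, -74.0, 239.7]
eef_rot: [-0.076, 2.649, 0.236]
ft_force: [-0.0, -0.4, -1.4]
finger_gap: 25.6
finger_force: 59.5
[550.69292172 -72.1836337  239.47133247] [-0.33082417  0.06691452  2.09054119  0.54818071  0.65723593 -2.34177148] [[-0.89, -0.09, 0.45], [-0.01, 0.98, 0.18], [-0.46, 0.15, -0.87]]
tip [592.91322963 -55.37729235 158.32952764] [[286.70431006 218.64899271]
 [271.30360473 203.73101594]
 [271.85730041 221.28028396]]
[(0.88, [272.9, 199.0])]
[(0.67, [283.9, 183.1])]
top []
scene [(0.72, [300.2, 294.6])]
```

View pics/w5.png

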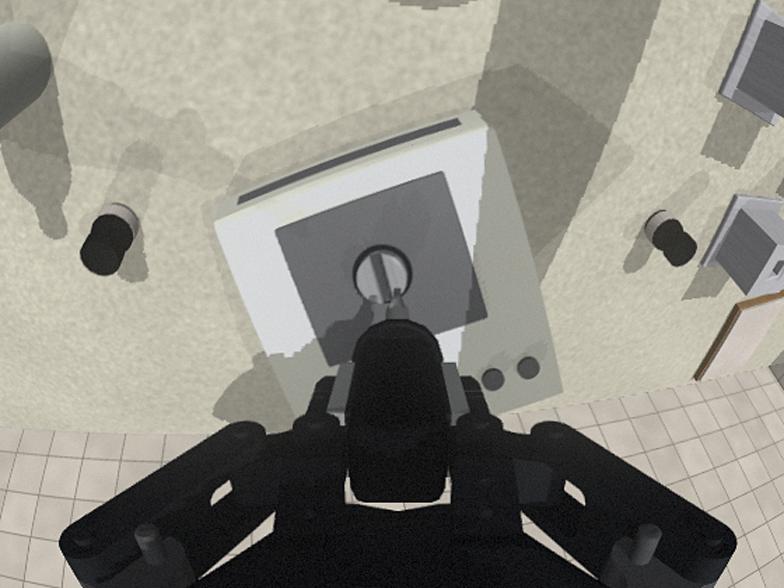

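The wrist view shows the screw at (383,275), with its slot running from about (375,255) to (390,300). The blade's end is near (398,300), and the cover corners are at (275,230), (443,172), (487,317) and (330,365). I'll refine the unit pose and slot angle numerically from these.

```bash
cat > uf.py <<'E'
from nav import *
from scipy.optimize import least_squares
def cov(U,a_=115,b_=130):
    f,a,u,y=screw(U);c=f-16*a
    return np.array([c-u*a_/2-y*b_/2,c-u*a_/2+y*b_/2,c+u*a_/2+y*b_/2,c+u*a_/2-y*b_/2])
def rect(p,f,a,u,y,s=5,w=26):  # face plane image, up = upslope, left = +y ; s px/mm
    g=np.arange(-w*s,w*s+1)/s;X,Y=np.meshgrid(g,g)
    P=f+(-Y[...,None])*u+(-X[...,None])*y
    uv=wproj(p,P.reshape(-1,3)).reshape(*X.shape,2).astype(np.float32)
    return cv2.remap(p["frame"],uv[...,0],uv[...,1],cv2.INTER_CUBIC)
E
python3 - <<'E'
from uf import *
p=ld("w5");g=cv2.cvtColor(p["frame"],cv2.COLOR_RGB2GRAY)
c=(np.array([(275,230),(443,172),(487,317),(330,365)])/1.4).astype(np.float32).reshape(-1,1,2)
c2=cv2.cornerSubPix(g,c.copy(),(4,4),(-1,-1),(3,50,.01)).reshape(-1,2);print(c2,c2-c.reshape(-1,2))
sc=np.array([[272.9,198]])
U0=[672.6,-41.1,.379]
r=least_squares(lambda U:(wproj(p,cov(U))-c2).ravel(),U0);print(r.x,r.fun.round(1))
r2=least_squares(lambda v:(wproj(p,cov(v[:3])+[0,0,v[3]])-c2).ravel(),U0+[0.]);print(r2.x,r2.fun.round(1))
f,a,u,y=screw(r.x);print("face",f,wproj(p,[f]))
im=rect(p,f,a,u,y);cv2.imwrite("rect.png",im[:,:,::-1])
gr=cv2.cvtColor(im,cv2.COLOR_RGB2GRAY);print(cv2.resize(gr,(35,35),interpolation=cv2.INTER_AREA))
E
```

```text
[[195.58203 163.85599]
 [315.5949  121.44725]
 [348.03464 226.11868]
 [235.0951  261.79514]] [[-0.84654236 -0.42973328]
 [-0.8336487  -1.4098892 ]
 [ 0.17749023 -0.30989075]
 [-0.6191864   1.0808411 ]]
[ 6.66102368e+02 -4.03712680e+01  3.89733675e-01] [-0.9  0.   0.5 -0.7  1.1  0.6 -0.6  1. ]
[ 6.68717496e+02 -3.97659689e+01  3.89117495e-01 -3.52367665e+00] [ 0.1  0.1 -0.   0.   0.1 -0.1 -0.2 -0.1]
face [627.71444167 -56.13886414  95.45448267] [[272.07594928 198.85950911]]
[[106 105 106 ...  72  72  74]
 [104 104 106 ...  72  73  71]
 [105 106 108 ...  72  72  75]
 ...
 [106 105 107 ... 108 110 107]
 [108 107 107 ... 107 109 108]
 [108 108 108 ... 109 109 109]]
```

```bash
cat > slot.py <<'E'
from uf import *
def slot(p,f,a,u,y):
    im=cv2.cvtColor(rect(p,f,a,u,y),cv2.COLOR_RGB2GRAY).astype(float);n=im.shape[0]//2;best=[]
    t=np.linspace(-14,14,57)
    for th in np.arange(-.6,1.9,.02):
        for off in np.arange(-8,8.1,.5):
            # dir: cos th up, -sin th y (right in image); perp
            X=(t*np.sin(th)+off*np.cos(th))*5+n;Y=(-t*np.cos(th)+off*np.sin(th))*5+n
            best.append((np.median(im[Y.round().astype(int),X.round().astype(int)]),th,off))
    best.sort();return best[:6],im
E
python3 - <<'E'
from slot import *
p=ld("w5")
f,a,u,y=screw((668.7,-39.8,.389));f=f-[0,0,3.5]
b,im=slot(p,f,a,u,y);print(b)
for row in cv2.resize(im,(40,40),interpolation=cv2.INTER_AREA).round().astype(int): print(' '.join('%3d'%v for v in row))
E
```

```text
[(np.float64(68.0), np.float64(0.06000000000000061), np.float64(-2.5)), (np.float64(68.0), np.float64(0.08000000000000063), np.float64(-3.0)), (np.float64(68.0), np.float64(0.10000000000000064), np.float64(-3.0)), (np.float64(69.0), np.float64(0.04000000000000059), np.float64(-2.5)), (np.float64(69.0), np.float64(0.06000000000000061), np.float64(-3.0)), (np.float64(69.0), np.float64(0.08000000000000063), np.float64(-2.5))]
106 104 107 104 106 105 104 103 105 106 106 100  90  79  84  86  86  84  87  82  82  75  70  69  86 106 104 105 104 104 105  89  73  73  74  74  73  72  74  73
104 104 106 105 105 104 105 106 105 106 105 104  93  74  81  86  89  85  86  83  79  73  68  74  99 106 105 105 103 105  97  75  70  73  72  72  71  72  72  71
105 106 108 105 105 106 104 106 108 106 104 106  99  73  76  87  89  86  84  90  89  80  68  87 104 107 104 106 102 104  87  70  74  73  71  75  69  72  72  75
106 105 105 105 105 104 105 105 107 106 105 108 101  74  75  86  93  97  99 115 116  85  84 104 104 105 104 104 103 104  84  68  73  72  73  73  74  74  72  73
107 106 105 105 105 103 106 104 1
[... 5026 characters left out ...]
  44  52  67  95 104 104 104 105 103 103 101 105 105 107 109
106 106 108 108 105 107 106 107 107 104  94  74  57  45  45  44  43  41  43  44  43  42  41  42  50  66  83 102 107 105 105 102 104 104 105 105 107 107 108 108
107 105 107 106 106 107 106 108 105 108 107 102  97  85  68  59  52  50  45  46  49  51  63  78  88 102 105 106 103 103 103 103 104 105 107 104 109 108 110 107
108 107 108 104 107 106 107 106 106 107 107 104 107 107 103  96  89  87  86  85  90  88 105 105 101 104 106 104 104 103 104 103 104 104 106 106 108 107 109 110
108 108 107 108 107 106 107 107 106 105 106 107 107 105 103 107 105 103 103 104 105 104 106 106 104 104 103 103 102 104 104 102 104 103 107 108 108 110 109 109
```

```bash
python3 -m creep '[[0,0,0,0,0,0,255],[0,0,0,0,0,0,255],[0,0,0,0,0,0,255],[0,0,0,0,0,0,255]]'
cat > look.py <<'E'
from slot import *
from cell import eyes
def look(name,U0=(668.7,-39.8,.389),guess=None):
    T=[];E=[]
    p=snap("wrist",name);p0,R0,o=cur()
    Tt=np.eye(4);Tt[:3,:3]=R0;Tt[:3,3]=p0
    return p,p0,R0,np.linalg.inv(Tt)@p["T"]
E
python3 - <<'E'
from look import *
for i in range(4):
    p,p0,R0,C=look("w6");print(p0.round(1),R.from_matrix(R0).as_rotvec().round(3),C[:3,3].round(1),R.from_matrix(C[:3,:3]).as_rotvec().round(4))
# blade region in image near predicted tip, raw gray
g=cv2.cvtColor(p["frame"],cv2.COLOR_RGB2GRAY)
t=p0+R0@[0,0,93];print(wproj(p,[t,t+R0@[10,0,0],t+R0@[-10,0,0],t-R0@[0,0,12]+R0@[10,0,0],t+R0@[0,2,0]]))
print('cols',range(270,302))
for r in range(186,236): print(r,' '.join('%3d'%v for v in g[r,270:302]))
E
```

```text
time_s: 6.18
ee_pos: [551.7, -70.6, 241.4]
eef_rot: [-0.081, 2.648, 0.237]
ft_force: [-0.3, -0.8, -0.8]
finger_gap: 25.8
finger_force: 59.5
[551.7 -70.6 241.4] [-0.081  2.648  0.237] [  72.9    0.  -142.6] [-0.2259 -0.228   1.5578]
[551.6 -70.6 241.4] [-0.081  2.648  0.237] [  72.9    0.  -142.6] [-0.2259 -0.228   1.5579]
[551.6 -70.6 241.4] [-0.081  2.648  0.237] [  72.9   -0.  -142.6] [-0.2259 -0.228   1.5579]
[551.6 -70.6 241.4] [-0.081  2.648  0.237] [  72.9   -0.  -142.6] [-0.2259 -0.228   1.5579]
[[284.21442808 219.76777299]
 [284.22923977 207.02455764]
 [284.1995505  232.2092391 ]
 [284.22560363 211.36132266]
 [286.85177955 219.77072872]]
cols range(270, 302)
186 151 156 155 155 148 153 160 166 172 181 172 132  98  84  62  44  32  39  60  99 107 102 107 110 109 109 109 109 107 109 109 107
187 141 154 154 156 153 150 155 162 166 168 179 167 119  93  79  59  36  41  52  96 108 107 108 113 107 111 108 113 109 107 107 111
188 128 154 157 156 152 147 152 157 160 164 171 176 146 108  92  63  34  43  41  78 105 108 107 107 108 107 109 108 108 108 112 107
189 115 156 157 154 152 150 1
[... 5474 characters left out ...]
  32  31  34  32  33  60  94  97 104 103
231  26  34  28  28  32  34  39  34  39  41  27  35  40  34  37  37  39  42  43  39  40  34  31  34  31  30  31  25  33  63  89  99
232  27  32  34  32  29  41  41  34  41  42  47  44  40  46  47  44  45  49  47  45  47  55  46  42  37  37  27  33  26  35  32  30
233  34  38  36  37  42  36  27  36  34  35  36  38  42  40  39  38  40  38  41  40  41  40  37  45  48  40  33  38  34  35  32  31
234  34  37  38  37  36  37  41  31  42  31  38  29  37  34  34  22  37  40  35  32  32  39  35  44  45  39  46  49  39  41  34  32
235  37  40  40  37  32  38  40  35  32  39  30  38  42  28  35  34  35  36  34  31  35  34  37  42  41  36  40  39  46  48  39  36
```

```bash
cat > ufit.py <<'E'
from look import *
def ufit(p,U0):
    g=cv2.cvtColor(p["frame"],cv2.COLOR_RGB2GRAY)
    v=np.array(U0,float)
    for i in range(2):
        c=wproj(p,cov(v[:3])+[0,0,v[3]]).astype(np.float32).reshape(-1,1,2)
        c2=cv2.cornerSubPix(g,c.copy(),(5,5),(-1,-1),(3,50,.01)).reshape(-1,2)
        r=least_squares(lambda q:(wproj(p,cov(q[:3])+[0,0,q[3]])-c2).ravel(),v);v=r.x
    f,a,u,y=screw(v[:3]);return v,r.fun,f+[0,0,v[3]],a,u,y
E
python3 - <<'E'
from ufit import *
p,p0,R0,C=look("w6")
v,res,f,a,u,y=ufit(p,[668.7,-39.8,.389,-3.5]);print(v,res.round(1),"face",f)
b,im=slot(p,f,a,u,y);print([tuple(np.round(x,2)) for x in b])
S=cv2.resize(im,(52,52),interpolation=cv2.INTER_AREA)
for r in list(range(17,43,5)):
    row=S[r];L=[i for i in range(17,27) if row[i]>=115>row[i+1]];Q=[i for i in range(24,36) if row[i]<115<=row[i+1]];print(r,[i+(row[i]-115)/(row[i]-row[i+1]) for i in L],[i+(115-row[i])/(row[i+1]-row[i]) for i in Q])
for th in(.07,):
    # target with bias removed: z+ -v[3]
    ft=f-[0,0,v[3]];p1,R1=target(ft,a,u,y,th,15);print(p1,rel(p0,R0,p1,R1).round(2))
E
```

```text
[ 6.68808038e+02 -4.03290157e+01  3.92166846e-01 -3.24625003e+00] [-0.1 -0.1 -0.   0.  -0.  -0.   0.1  0. ] face [630.45859025 -56.18996945  92.20823264]
[(np.float64(63.0), np.float64(0.08), np.float64(-3.0)), (np.float64(64.0), np.float64(0.06), np.float64(-3.0)), (np.float64(66.0), np.float64(0.1), np.float64(-3.0)), (np.float64(67.0), np.float64(0.04), np.float64(-3.0)), (np.float64(67.0), np.float64(0.12), np.float64(-3.0)), (np.float64(69.0), np.float64(0.02), np.float64(-3.0))]
17 [np.float64(21.637856609979476)] [np.float64(29.603282066932557)]
22 [np.float64(20.936239098558808)] [np.float64(29.497406622029438)]
27 [np.float64(20.855776523834525)] [np.float64(28.985319956108643)]
32 [np.float64(20.4865092457785)] [np.float64(28.777174247525117)]
37 [np.float64(20.065521010055882)] [np.float64(28.461642499409834)]
42 [np.float64(19.187401985801554)] [np.float64(28.247059819181302)]
[580.55810396 -76.82831891 188.98522628] [ -0.49  -0.5  -14.85  -1.06 -16.94  57.69]
```

```bash
python3 -m creep '[[-0.2,-0.2,-7.5,0,-8,15,255],[-0.5,-0.5,-14.9,-1,-15.8,35,255],[-0.5,-0.5,-14.9,-1,-15.8,57,255],[-0.5,-0.5,-14.9,-1,-15.8,57,255],[-0.5,-0.5,-14.9,-1,-15.8,57,255]]'
python3 -m creep '[[0,0,0,0,0,0,255],[0,0,0,0,0,0,255],[0,0,0,0,0,0,255],[0,0,0,0,0,0,255]]'
python3 - <<'E'
from ufit import *
p,p0,R0,C=look("w7");print(p0)
ft=np.array([630.46,-56.19,95.45])
f,a,u,y=screw([668.8,-40.33,.392])
v,res,f2,a2,u2,y2=ufit(p,[668.8,-40.3,.392,-3.2]);print(v,res.round(1),"face",f2)
p1,R1=target(f,a,u,y,.075,15);print("rel to nominal",rel(p0,R0,p1,R1).round(2))
t=p0+R0@[0,0,93];print("tip pred",wproj(p,[t,t+R0@[10,0,0]]),"face",wproj(p,[f2,f2-18*u2,f2+18*u2]))
o=p["frame"][140:260,210:350]
cv2.imwrite("pics/w7.png",cv2.resize(o,(700,600),interpolation=cv2.INTER_CUBIC)[:,:,::-1])
E
```

```text
time_s: 7.05
ee_pos: [580.1, -75.8, 190.2]
eef_rot: [-0.423, 2.593, 0.161]
ft_force: [-0.3, -0.1, -0.0]
finger_gap: 25.6
finger_force: 59.6
time_s: 7.55
ee_pos: [580.1, -75.8, 189.9]
eef_rot: [-0.423, 2.593, 0.161]
ft_force: [0.5, -1.2, -0.9]
finger_gap: 25.1
finger_force: 59.6
[580.09994814 -75.81758382 189.85018319]
[ 6.69035215e+02 -4.01518015e+01  3.91168953e-01 -2.80656175e+00] [ 0.  -0.1 -0.1  0.3  0.3 -0.2 -0.2  0.1] face [630.66995889 -55.97447867  92.64792092]
rel to nominal [ 0.01  0.    0.35  0.33 -1.12  0.76]
tip pred [[284.04937298 219.76650749]
 [284.06349996 207.0248755 ]] face [[282.70397373 211.32115752]
 [281.16613773 189.64245245]
 [284.18848073 232.21833675]]
```

View pics/w7.png

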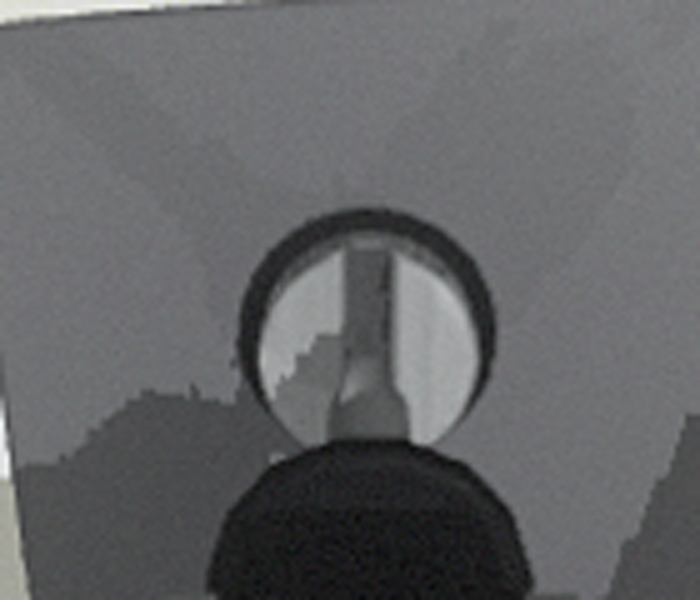

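The blade (about x 345-390) lies over the slot (343-395 at row 250) and is parallel to it. Advancing gently.

```bash
python3 -m creep '[[0,0,0,0,0,8,255],[0,0,0,0,0,14,255],[0,0,0,0,0,18,255],[0,0,0,0,0,20,255],[0,0,0,0,0,20,255]]'; python3 -m creep '[[0,0,0,0,0,1,255],[0,0,0,0,0,2,255],[0,0,0,0,0,3,255],[0,0,0,0,0,3,255]]'
python3 - <<'E'
from nav import *
p0,R0,o=cur();f,a,u,y=screw([668.8,-40.33,.392]);print(p0,"h",(p0+R0@[0,0,93]-f)@a,"F tool",R0.T@np.array(o["ft_force"]),o["moment"],o["joints"])
E
```

```text
time_s: 8.22
ee_pos: [589.2, -71.8, 172.3]
eef_rot: [-0.423, 2.593, 0.162]
ft_force: [-3.1, -0.5, 1.5]
finger_gap: 25.2
finger_force: 60.2
time_s: 8.72
ee_pos: [590.6, -71.3, 169.9]
eef_rot: [-0.423, 2.593, 0.161]
ft_force: [-6.3, -0.4, 4.1]
finger_gap: 25.3
finger_force: 60.7
[590.59483318 -71.33552104 169.92499952] h -7.197469011682962 F tool [ 3.23533863  1.81992618 -6.55715774] [-0.00891917  0.83574416  0.17133827] [-0.31002538  0.23418903  2.08702248  0.71353561  0.51638191 -2.77962143]
```

```bash
python3 -m creep '[[0,0,0,0,0,1,255],[0,0,0,0,0,2,255],[0,0,0,0,0,3,255],[0,0,0,0,0,3,255],[0,0,0,0,0,3,255]]'
python3 - <<'E'
from nav import *
p0,R0,o=cur();f,a,u,y=screw([668.8,-40.33,.392]);print(p0,"h",(p0+R0@[0,0,93]-f)@a,"F tool",R0.T@np.array(o["ft_force"]),o["moment"])
E
```

```text
time_s: 9.35
ee_pos: [591.8, -71.0, 168.4]
eef_rot: [-0.423, 2.592, 0.161]
ft_force: [-17.7, -4.7, 20.8]
finger_gap: 25.2
finger_force: 63.6
[591.79215471 -70.95390748 168.44198052] h -9.10791903147877 F tool [  5.40653155   2.02339934 -27.10634864] [0.07967032 1.68376267 0.4322584 ]
```

The force has risen to 27 N, so the spring is at its inner stop. With the length taken from the grasp (TCP 96.4 mm above the blade's end), the tip is at about -12.5 mm. That means the blade is in the slot with the screw fully in. Turning now.

```bash
python3 -m creep '[[0,0,7,0,0,-0.5,255],[0,0,14,0,0,-0.5,255],[0,0,21,0,0,-0.5,255],[0,0,28,0,0,-0.5,255],[0,0,35,0,0,-0.5,255]]'
cat > st.py <<'E'
from nav import *
p0,R0,o=cur();f,a,u,y=screw([668.8,-40.33,.392]);d=-R0[:,0];print(p0,"h",(p0+R0@[0,0,96.4]-f)@a,"lat u,y",(p0+R0@[0,0,96.4]-f)@u,(p0+R0@[0,0,96.4]-f)@y,"th",np.arctan2(-d@y,d@u),"F tool",(R0.T@np.array(o["ft_force"])).round(1),"M tool",(R0.T@np.array(o["moment"])).round(2),o["joints"][5])
E
python3 st.py
```

```text
time_s: 9.98
ee_pos: [592.7, -71.9, 169.0]
eef_rot: [0.387, 2.637, 0.364]
ft_force: [-9.8, -5.7, 14.0]
finger_gap: 25.3
finger_force: 61.8
[592.69665068 -71.88786012 169.01857261] h -12.247709014640153 lat u,y 1.5507660047289806 -0.3216995547614302 th 0.6829771613983464 F tool [  1.1  -2.9 -17.8] M tool [ 1.03  0.63 -0.07] -2.1691035684173587
```

```bash
python3 -m creep '[[0,0,7,0,0,0.2,255],[0,0,14,0,0,0.2,255],[0,0,21,0,0,0.2,255],[0,0,28,0,0,0.2,255],[0,0,35,0,0,0.2,255]]'; python3 st.py
```

```text
time_s: 10.6
ee_pos: [592.5, -72.7, 168.6]
eef_rot: [1.194, 2.464, 0.545]
ft_force: [-13.8, -10.4, 15.4]
finger_gap: 25.5
finger_force: 62.3
[592.452328   -72.71072267 168.61085119] h -12.330402442254268 lat u,y 0.8117086187390129 -1.125891845088943 th 1.2935041290254714 F tool [ -2.4  -7.8 -21.7] M tool [ 2.48 -0.51 -0.03] -1.558579272495566
```

```bash
python3 -m creep '[[0,0,7,0,0,0.2,255],[0,0,14,0,0,0.2,255],[0,0,21,0,0,0.2,255],[0,0,26,0,0,0.2,255],[0,0,26,0,0,0.2,255]]'; python3 st.py
```

```text
time_s: 11.22
ee_pos: [592.0, -72.6, 168.2]
eef_rot: [1.761, 2.193, 0.659]
ft_force: [-17.9, -11.4, 17.3]
finger_gap: 25.6
finger_force: 62.8
[591.99776836 -72.63059005 168.24262605] h -12.454770050586209 lat u,y 0.22931446384584278 -0.834357409561561 th 1.7445194445109877 F tool [ -5.3  -8.6 -25.4] M tool [ 2.47 -1.48 -0.11] -1.1078779001688708
```

```bash
python3 -m creep '[[0,0,3,0,0,0,255],[0,0,6,0,0,0,255],[0,0,6,0,0,0,255]]'; python3 st.py
```

```text
time_s: 11.6
ee_pos: [592.0, -72.5, 168.2]
eef_rot: [1.885, 2.113, 0.682]
ft_force: [-17.6, -11.5, 17.9]
finger_gap: 25.2
finger_force: 62.9
[591.96278405 -72.54279536 168.21288029] h -12.481200992666531 lat u,y 0.20195778413389456 -0.7217908290609739 th 1.848157408770962 F tool [ -6.3  -7.5 -25.9] M tool [ 2.24 -1.64 -0.28] -1.003976807517003
```

The resisting torque has jumped to 0.28 N m, so the screw is at its stop. I'll centre the blade in the play and withdraw straight out.

```bash
python3 -m creep '[[0,0,-5,0,0,0,255],[0,0,-10,0,0,0,255],[0,0,-10,0,0,-4,255],[0,0,-10,0,0,-8,255],[0,0,-10,0,0,-14,255]]'; python3 st.py;  python3 -m creep '[[0,0,0,0,0,-20,255],[0,0,0,0,0,-45,255],[0,0,0,0,0,-70,255],[0,0,0,0,0,-80,255],[0,0,0,0,0,-80,255]]'
python3 - <<'E'
from ufit import *
p,p0,R0,C=look("w8");f,a,u,y=screw((669,-40.2,.391));f=f-[0,0,3]
im=cv2.cvtColor(rect(p,f,a,u,y),cv2.COLOR_RGB2GRAY);print(p0)
for r in cv2.resize(im,(26,26),interpolation=cv2.INTER_AREA): print(' '.join('%3d'%v for v in r))
p1=np.array([427.4,332.2,232.]);y0=.86
for yy in(y0,y0-np.pi/2,y0+np.pi/2):
    R1=np.c_[[-np.sin(yy),np.cos(yy),0],[np.cos(yy),np.sin(yy),0],[0,0,-1]];print(yy,rel(p0,R0,p1,R1).round(1))
print(cur()[2]["joints"])
E
```

```text
time_s: 12.22
ee_pos: [585.5, -73.6, 179.4]
eef_rot: [1.677, 2.246, 0.645]
ft_force: [0.4, 0.8, -2.0]
finger_gap: 25.4
finger_force: 59.6
[585.5074983  -73.56568753 179.44138467] h 0.4206877295862328 lat u,y 0.25584058550030364 1.1376809607671852 th 1.6749178694531721 F tool [ 0.6 -0.5  2. ] M tool [ 0.3  -0.07  0.03] -1.1552986610527578
time_s: 12.85
ee_pos: [548.9, -89.0, 249.3]
eef_rot: [1.676, 2.245, 0.646]
ft_force: [0.7, 0.0, -1.6]
finger_gap: 25.2
finger_force: 59.6
[548.78593913 -88.72799158 248.59681456]
112 111 113 111 111 111 111 110 110 111 109 110 110 110 110 110 110 109 110 108 109 110 108  84  74  75
113 112 111 111 113 110 111 109 108 111 110 111 110 110 111 109 109 109 110 109 109 109 107  78  74  75
110 111 110 111 110 111 112 111 110 100  95  89  91  96 108 110 110 109 108 109 109 109 108  99  96  84
113 112 110 111 111 112 106  80  58  47  42  41  38  39  49  73  97 104 108 108 110 108 110 108 110 108
111 110 111 112 109  84  51  45  44  50  65  79  96 104  83  62  44  53  85 108 108 108 109 109 108 108
111 112 110 108  76  45  46  58  97 128 150 161 162 164 160 1
[... 1660 characters left out ...]
54 139 103  73  87 103 104 105 103 103 106 111
111 110 109 109 111 105  82  56  47  43  48  59  74  78  57  53  76  98 110 105 104 103 104 107 109 110
110 109 108 109 110 109 111 106  91  76  67  62  61  70  85 101 107 106 106 105 103 105 106 110 109 109
109 111 111 110 108 109 109 109 110 111 108 107 107 105 107 106 106 107 107 107 106 106 111 109 109 110
111 111 110 109 110 110 110 110 109 107 110 106 107 107 106 105 107 106 105 106 108 110 110 111 111 110
0.86 [ 29.9   5.5 -32.  436.5 -11.5  38.7]
-0.7107963267948966 [ 25.7 -17.7  55.9 436.5 -11.5  38.7]
2.4307963267948964 [  20.7   30.  -119.4  436.5  -11.5   38.7]
[-0.37987336  0.0615016   2.07848659  0.57689308  0.69423552 -1.0602921 ]
```

The slot now runs level across the slope in the rectified view (rows 11-15), so the screw is locked. Returning to the stand.

```bash
python3 -m creep '[[3,0.5,-3.2,43,-1,4,255],[6,1.1,-6.4,87,-2,8,255],[9,1.6,-9.6,131,-3,12,255],[12,2.2,-12.8,175,-5,15,255],[15,2.7,-16,218,-6,19,255]]'
cat > back.py <<'E'
from nav import *
import sys
p0,R0,o=cur();p1=np.array([427.4,332.2,232.]);yy=.86
R1=np.c_[[-np.sin(yy),np.cos(yy),0],[np.cos(yy),np.sin(yy),0],[0,0,-1]];print(p0,rel(p0,R0,p1,R1).round(1),np.array(o["joints"]).round(2))
E
python3 back.py
```

```text
time_s: 13.52
ee_pos: [486.9, 122.9, 239.7]
eef_rot: [1.42, 2.631, 0.337]
ft_force: [-0.1, -0.1, -1.5]
finger_gap: 25.0
finger_force: 59.6
[486.88518179 122.91556788 239.71942287] [ 14.8   2.7 -15.9 207.8  61.3  21.9] [ 0.18  0.03  2.05  0.12  0.82 -0.47]
```

```bash
python3 -m creep '[[3.7,0.7,-4,52,15,5,255],[7.4,1.4,-8,104,31,11,255],[11.1,2,-12,156,46,16,255],[14.8,2.7,-15.9,208,61,22,255],[14.8,2.7,-15.9,208,61,22,255]]'; python3 -m creep '[[0,0,0,0,0,0,255],[0,0,0,0,0,0,255],[0,0,0,0,0,0,255]]'; python3 back.py
```

```text
time_s: 14.15
ee_pos: [427.2, 334.9, 231.2]
eef_rot: [-1.088, -2.947, 0.0]
ft_force: [0.6, -0.6, -1.6]
finger_gap: 25.4
finger_force: 59.9
time_s: 14.52
ee_pos: [428.5, 329.8, 233.0]
eef_rot: [1.098, 2.942, 0.002]
ft_force: [0.2, -0.4, -2.1]
finger_gap: 25.3
finger_force: 59.9
[428.50722549 329.79552104 232.9769352 ] [ 0.1  0.1 -0.2  2.4  1.1  1. ] [ 0.65  0.22  1.81 -0.    1.11 -0.2 ]
```

```bash
python3 -m creep '[[0,0,0,2.4,1.1,0,255],[0,0,0,2.4,1.1,0,255],[0,0,0,2.4,1.1,0,255]]'; python3 back.py
python3 - <<'E'
from h import *
p=snap("wrist","w9")
for n in("w6","w9"):
    q=cv2.cvtColor(ld(n)["frame"],cv2.COLOR_RGB2GRAY);print(n)
    for r in range(200,230,3): print(r,' '.join('%3d'%v for v in q[r,270:300]))
cv2.imwrite("pics/w9.png",cv2.resize(p["frame"][150:260,220:350],None,fx=5,fy=5)[:,:,::-1])
E
```

```text
time_s: 14.9
ee_pos: [427.2, 333.1, 233.0]
eef_rot: [1.096, 2.942, 0.002]
ft_force: [-0.0, 0.1, -0.5]
finger_gap: 25.5
finger_force: 59.9
[427.22053091 333.10297742 233.00331052] [ 0.1  0.1 -0.1 -0.7 -0.6  1. ] [ 0.66  0.22  1.81 -0.    1.11 -0.2 ]
w6
200  77  75  60  98 150 154 157 150 150 152 157 157 154 159 166 137  72  37  37  64  97 109 104 108 104 106 109 107 106 105
203  81  77  68  77 122 153 159 155 150 145 156 157 155 157 162 109  51  38  76 103 108 107 107 106 105 106 110 109 107 103
206  79  79  78  74  90 130 156 154 155 155 146 100  70  79  68  70  74 102 107 108 107 106 109 105 109 108 108 108 104 104
209  82  81  77  80  57  97 141 156 154 155 136  83  64  69  70  67  93 104 109 106 103 108 104 107 104 103 107 106 106 108
212  81  85  87 101  75  50 105 137 116  69  68  82  84  85  86  80  67  98 106 107 106 108 105 107 107 107 106 105 106 107
215  71  67  73  84  82 105 110 110 107 113 109 109 101  96  88  84  76  77  98 105 106 105 104 105 103 105 108 107 104 105
218 104 104 106 106 108 106 103  84 109 122 112 100  93  88  88  83  82  76  70  88 100 105 101 103 104 
[... 934 characters left out ...]
  90  86  81  78  77  76  81 128 151 165 178 177 176 171 162 158 157 153 153 172
215 172 170 164 161 158 150 149 130  96  96  99  98  91  85  80  75  63 101 165 179 171 164 169 177 178 178 179 182 180 181
218 172 170 176 177 169 162 158 134 113 110 105  99  99  91  88  80  73  63  89 150 180 176 176 175 179 172 175 179 183 180
221 171 173 176 177 177 152 104  95 104 102 101 103 100  98  96  96  89  88  77  78  63 148 176 178 172 175 176 178 181 181
224 167 172 176 180 177 129  98 100 105 104 103 103 102 102  96  96  90  87  80  75  68 101 160 178 174 174 175 180 182 177
227 168 171 178 178 176 114  89  93  96  98  96  97  94  89  88  91  84  85  80  73  69  79 157 180 176 175 179 179 183 177
```

```bash
python3 -m creep '[[0,0,0,-0.3,-0.3,30,255],[0,0,0,-0.3,-0.3,55,255],[0,0,0,-0.3,-0.3,75,255],[0,0,0,-0.3,-0.3,95,255],[0,0,0,-0.3,-0.3,95,255]]'; python3 -m creep '[[0,0,0,0,0,12,255],[0,0,0,0,0,24,255],[0,0,0,0,0,30,255],[0,0,0,0,0,32,255],[0,0,0,0,0,32,255]]'
```

```text
time_s: 15.58
ee_pos: [426.5, 332.1, 136.7]
eef_rot: [1.096, 2.944, -0.002]
ft_force: [-1.0, 0.0, -1.4]
finger_gap: 25.4
finger_force: 59.8
time_s: 16.2
ee_pos: [427.5, 332.8, 105.9]
eef_rot: [1.096, 2.943, 0.002]
ft_force: [-0.8, -0.1, -0.8]
finger_gap: 25.4
finger_force: 59.8
```

```bash
python3 -m creep '[[0,0,0,0,0,1,255],[0,0,0,0,0,1.5,255],[0,0,0,0,0,1.5,255]]'; python3 -m creep '[[0,0,0,0,0,0,150],[0,0,0,0,0,0,60],[0,0,0,0,0,0,0],[0,0,0,0,0,0,0],[0,0,0,0,0,0,0]]';  python3 -m creep '[[0,0,0,0,0,0,0],[0,0,0,0,0,-20,0],[0,0,0,0,0,-60,0],[0,0,0,0,0,-110,0],[0,0,0,0,0,-160,0]]'; python3 -m creep '[[0,0,0,0,0,-10,0],[0,0,0,0,0,-10,0],[0,0,0,0,0,-10,0],[0,0,0,0,0,-10,0]]'
python3 - <<'E'
from fit import *
p=snap("wrist","w10");g=cv2.cvtColor(p["frame"],cv2.COLOR_RGB2GRAY)
m=(g<70).astype(np.uint8);q=wproj(p,[[427.4,332,81],[427.4,332,150]]);print(q);m[int(q[1,1])+30:]=0
n,l=cv2.connectedComponents(m);mf=(l==l[int(q[0,1]),int(q[0,0])]).astype(float);print(mf.sum())
for z in(74,77,80,90):
    r=fit(p,mf,z,(428,331));print(z,r.x,r.fun)
for nm in("top","scene"):
    im=snap(nm,nm+"9");a=ld(nm+"0")["frame"].astype(int)
    for b,(x,y) in dict(top=dict(bottle=(425,201),jar=(213,143),jar2=(398,146)),scene=dict(bottle=(154,334),jar=(397,222),jar2=(223,367)))[nm].items():
        s=np.s_[y-12:y+12,x-12:x+12];print(nm,b,np.abs(im["frame"].astype(int)[s]-a[s]).mean().round(1))
E
```

```text
time_s: 16.58
ee_pos: [427.5, 332.8, 104.5]
eef_rot: [1.096, 2.942, 0.002]
ft_force: [0.3, -0.0, -0.6]
finger_gap: 25.5
finger_force: 59.8
time_s: 17.2
ee_pos: [427.5, 332.8, 104.4]
eef_rot: [1.096, 2.942, 0.002]
ft_force: [-0.2, 0.7, 0.4]
finger_gap: 85.5
finger_force: 0.0
time_s: 17.82
ee_pos: [426.9, 332.6, 265.9]
eef_rot: [1.096, 2.943, 0.001]
ft_force: [0.8, 1.4, 0.1]
finger_gap: 85.3
finger_force: 0.0
time_s: 18.32
ee_pos: [426.6, 332.3, 272.9]
eef_rot: [1.096, 2.944, -0.002]
ft_force: [-0.5, -0.1, -0.9]
finger_gap: 85.5
finger_force: 0.0
[[284.97540078 192.06497616]
 [285.01046749 209.64601691]]
1393.0
74 [428.17101782 332.14094558   0.86005997] 84.8125
77 [427.91802904 332.59958039   0.84226649] 102.1875
80 [427.04885749 333.31326295   0.85245097] 126.1875
90 [424.65012924 335.00408072   0.85837607] 231.5
top bottle 5.8
top jar 6.1
top jar2 5.6
scene bottle 2.8
scene jar 3.3
scene jar2 3.5
```

The screwdriver is standing fully down with the same fit as at the start. The bystanders have not moved and the gripper is clear.

```bash
python3 -c "
from cell import bot
print(bot.sign_off())"
```

```text
the job is handed in; nothing more can be done
None
```

The job is handed in, though the hand-in returned no verdict: the screw was pushed fully in, turned clockwise to its stop and released, the screwdriver stands fully down in its stand, and the bottle and jars are where they were.

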